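Lock the steel offcut in the drilling jig

TASK

Lay the dark steel square offcut in the open end of the drilling jig's channel and slide it in under the blue bridge until it is fully home against the end stop. Then swing the red latch all the way round across the channel behind it, to lock it in.

Things in the scene. Friction and masses are not known exactly. Their poses are not given: they have to be found in the camera images.
- offcut_mid (a point): Centre (half-way up) of the loose offcut of dark square steel tube, 30 x 120 x 30 mm. Its y axis runs along its 120 mm length; z is up. Starts lying flat on the bench; either end may go in first.
- drill_jig: Fixed drilling jig, grey base plate 210 x 120 mm; origin on the bench under the channel's centre line. Channel along its x: mouth at x -105, end stop's face at x +85 mm; floor 10 mm up, rails 42 mm apart, tops 20 mm up. Blue bridge over x +50 to +85, underside 47 mm, top 62 mm up: lay the offcut in short of it, then slide it under. Home: offcut's centre at x +25, y 0, z 25 mm.
- latch (a joint): Angle of the red latch (rad) on its upright pivot. 0 = shut: arm across the channel along the jig's +y, 10 mm behind an offcut that is home. Grows counter-clockwise from above as it opens (1.57: arm along the jig's -x, beside the channel); stops at 0 and 2.0; starts 1.6 to 1.95. Light friction (1.5 N at the knob), stays where left. Arm 12 mm wide, 22 to 34 mm above the bench.
- latch_knob (a point): Middle of the black upright round knob at the end of the red latch arm: 18 mm across, 34 to 79 mm above the bench (this point 56 mm). It swings at 85 mm radius about the pivot, which is at x -51, y -55 mm in the jig's frame.
There are look-alikes about, which are no part of the job. Of the things that look like the part that bears offcut_mid, the larger one is meant.

How it is judged:
By the outcome, as a careful person would: the job done as asked, in the order asked, and still so for the second after the job is handed in, with the robot touching nothing.
It also fails if it takes over 58 s, if anything falls off the work surface, if the arm or the gripper's body presses on something with over 40 N, if the wrist force passes 120 N, or if a joint passes its speed limit or range.

ROBOT

A 6-joint arm with a two-finger parallel gripper is mounted at the origin on a cart in front of the work surface, level with it; the furniture and walls round the work are solid. World frame = base frame: x ahead of the robot, y to its left, z up, the work surface at z = 0. Lengths are in mm, angles in rad, forces in N, time in s.
With the tool pointing down it reaches from about 350 to 975 mm from the base axis. Payload 7.1 kg.
Tool frame: the origin (TCP) lies at the very end of the fingers, on their centre line; the grasp point (between the pads) lies 19 mm behind it; z points along the fingers, y is the line along which they close (so a half turn about z gives the same grasp; the last joint's range is limited). The gripper opens to 88 mm and grips with 3 to 60 N. Pads are 20 mm wide; open, the fingers measure 115 mm over their backs; the gripper's body (75 mm by 178 mm) begins 61 mm behind the grasp point.
Start: joints at [1.295, 0.423, 1.63, -0, 1.089, -0.019], TCP at [158.71, 604.496, 222.675] pointing down, gripper open.
Joint ranges: [-3, 3], [-0.9, 2.11], [0.09, 2.58], [-1.31, 4.45], [0.11, 2.69], [-2.54, 2.54]. Speed limits (rad/s): [2.39, 2.39, 3.01, 3.14, 3.14, 3.14].

INTERFACE

Orientations are given as a rotation vector (axis times angle).
In Python, from workcell import ctrl gives the robot as it stands. The module is installed in compiled form; this text tells all that it offers.
- The arm moves only by the shell command python3 -m inch 'ROWS'. ROWS is JSON, a list of rows, each a list of 7 numbers: the shift along the tool's x, y, z scaled (see below), then the turn, a rotation vector about the tool's x, y, z scaled (see below), then the closure, from -1 (fully open) to 1 (shut). In form: [[tx, ty, tz, wx, wy, wz, hand], ...]. A call has 1 to 10 rows; each row is the pose to reach, as a shift and turn from the pose commanded when the call began, along the tool's axes at that moment; what a row does not reach only later rows make up. The controller multiplies each number of a shift by 0.15 m and each number of a turn by pi/4 rad. A row lasts 1/8 s, in which the tool goes at most 62.5 mm and 10.7 degrees, less where a joint would pass 70% of its speed; a pose out of reach is approached as far as the arm can. A call with a number of a shift or a turn outside -1 to 1 is refused whole. A call with a gripper value outside its range is refused whole. The fingers move at their own pace and stop on an object; the grip force is fixed at half the most. Time passes only in rows, so rows that repeat a pose let the fingers close. It gives the time, the measured TCP pose, the force, the opening and the grip force at its end, in the units of the state.
- ctrl.get_obs(): the state, without advancing time (a new reading comes with each control period).
- ctrl.get_image(name): name is "scene" or "side" or "wrist"; returns the picture (384x512x3 uint8, red, green, blue); there is no depth.
- ctrl.camera_params(name): a dict with "vfov" (degrees; the focal length in pixels is half the picture's height over the tangent of half this angle, whatever the lens; pixels are square), "cx", "cy" (the principal point, pixels), "distortion" ([k1, k2, p1, p2, k3] as OpenCV has them; the pictures are not rectified), "eye" and "attitude" of the camera in the world; the wrist camera has in their place "tool_from_camera" (4x4, takes a point from camera to tool coordinates, whose origin is the TCP and whose axes are the flange's). Camera axes: x right, y up, looking along -z (the intrinsics and any distortion apply to the point x, -y, -z); pixel columns grow to the right and rows downward; lengths in mm; the calibration is good to about 2 mm. A picture is of the moment at which its call begins: read the wrist's pose just before it. camera_params takes no time and is no camera call.
- ctrl.close_job(): hands the job in; it is judged then, once.
The state is a dict: "t": time; "qpos": joint angles; "qvel": joint speeds; "joint_torque": joint torques, N m; "ee_pos": TCP position; "orientation": TCP orientation; "ft_force": force on the tool from outside, world axes, zero at the start; "moment": the same for the moment, N m; "width": finger opening in mm; "grasp_force": force on a finger pad.
Only numpy, scipy, OpenCV 4.12 (cv2) and the standard library are available. Lean on these libraries where they do the work, as an engineer would, in place of code of your own. Each camera call takes 0.05 s, during which the arm holds its last target. There are 200 camera calls.

## Working session

There is one attempt and no reset: what is moved stays moved. The work goes in short steps, Python scripts to look and compute and a shell command to move; the robot and the scene stay as the last step left them, time stands still between calls to the robot, and variables do not carry over. Pictures are saved under pics/ and viewed, at most 10 in all, crops included, and the job is handed in when it is done.

```bash
mkdir -p pics
cat > h.py <<'E'
import numpy as np, cv2
from workcell import ctrl
from scipy.spatial.transform import Rotation as R
def cam(name):
    p=ctrl.camera_params(name)
    f=192/np.tan(np.radians(p['vfov'])/2)
    K=np.array([[f,0,p['cx']],[0,f,p['cy']],[0,0,1.]])
    return p,K,np.array(p['distortion'],float)
def pose(name,p,obs=None):
    if name=='wrist':
        o=obs or ctrl.get_obs(); T=np.eye(4); T[:3,:3]=R.from_rotvec(o['orientation']).as_matrix(); T[:3,3]=o['ee_pos']
        M=T@np.array(p['tool_from_camera']); return M[:3,:3],M[:3,3]
    a=np.array(p['attitude'],float)
    Rm=a if a.shape==(3,3) else R.from_rotvec(a).as_matrix()
    return Rm,np.array(p['eye'],float)
def px2w(name,uv,z,obs=None):
    p,K,d=cam(name); Rm,e=pose(name,p,obs)
    n=cv2.undistortPoints(np.array(uv,float).reshape(-1,1,2),K,d).reshape(-1,2)
    r=np.c_[n[:,0],-n[:,1],-np.ones(len(n))]@Rm.T
    return e+r*((z-e[2])/r[:,2])[:,None]
def w2px(name,P,obs=None):
    p,K,d=cam(name); Rm,e=pose(name,p,obs)
    c=(np.atleast_2d(P)-e)@Rm; c=c*[1,-1,-1]
    return cv2.projectPoints(c,np.zeros(3),np.zeros(3),K,d)[0].reshape(-1,2)
def snap(name,fn):
    o=ctrl.get_obs(); im=ctrl.get_image(name); cv2.imwrite('pics/'+fn,im[:,:,::-1]); return o,im
def rows(target,rv=None,o=None):
    "shift in scaled tool units to reach world target"
    o=o or ctrl.get_obs(); return R.from_rotvec(o['orientation']).as_matrix().T@(np.array(target)-o['ee_pos'])/150
E
python3 - <<'E'
from h import *
a=[snap(n,n+'0.png')[1] for n in('scene','side')]
cv2.imwrite('pics/both.png',np.hstack([cv2.resize(x,(400,300),interpolation=cv2.INTER_AREA) for x in a])[:,:,::-1])
for n in('scene','side','wrist'):print(ctrl.camera_params(n))
print(ctrl.get_obs())
E
```

```text
{'vfov': 55.522819439984644, 'cx': 253.7505848462885, 'cy': 192.66002498183767, 'distortion': array([0.00420607, 0.        , 0.        , 0.        , 0.        ]), 'eye': array([ 75.85095063, 349.82563057, 643.22480279]), 'attitude': array([ 0.39021213, -0.90149877, -2.15026725])}
{'vfov': 55.88221337775061, 'cx': 264.2839306770261, 'cy': 190.4706712629595, 'distortion': array([-0.05697607,  0.        ,  0.        ,  0.        ,  0.        ]), 'eye': array([ 447.14167714, -804.88034448,  458.07927746]), 'attitude': array([ 1.11569252, -0.03918903, -0.08967198])}
{'vfov': 58.67067963222069, 'cx': 256.99486319435096, 'cy': 189.2254321090194, 'distortion': array([-0.01691975,  0.        ,  0.        ,  0.        ,  0.        ]), 'tool_from_camera': array([[-3.48455646e-04,  9.54210623e-01,  2.99135362e-01,
         8.16287249e+01],
       [ 9.99999768e-01,  1.57611831e-04,  6.62110560e-04,
         1.48879642e+00],
       [ 5.84645659e-04,  2.99135523e-01, -9.54210457e-01,
        -1.62093735e+02],
       [ 0.00000000e+00,  0.00000000e+00,  0.00000000e+00,
         1.00000000e+00]])}
{'t': 0.1, 'qpos': array([ 1.29497459e+00,  4.23769147e-01,  1.63058170e+00,  3.89045036e-05,
        1.08861635e+00, -1.89819136e-02]), 'qvel': array([-3.83700717e-04, -2.78219572e-03, -1.32450886e-03, -2.44772908e-04,
        6.99597370e-05,  1.35082219e-03]), 'joint_torque': array([ 1.50321644e-04, -5.45613241e+01, -2.74324501e+01,  6.45279069e-02,
        1.88393629e-02, -5.16096759e-05]), 'ee_pos': array([158.58550812, 604.036525  , 221.98901005]), 'orientation': array([-4.02332891e-01, -3.11548481e+00,  2.12760455e-03]), 'ft_force': array([0.56350442, 0.42796232, 0.5679976 ]), 'moment': array([ 0.01058498, -0.007343  ,  0.00916049]), 'grasp_force': 0.0, 'width': 87.89003862756877}
```

View pics/scene0.png

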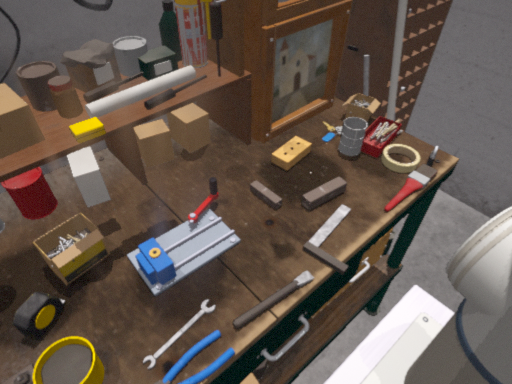

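The offcut candidates are a larger dark bar at (325,193) and a smaller one at (266,194). The try-square's dark stock at (325,257) belongs to another tool. The larger bar at (325,193) fits. The jig has its bridge at (156,260), its mouth towards (232,232) and its knob at (212,186). I'll confirm with an enlarged crop.

Run:
```python
import cv2
im=cv2.imread('pics/scene0.png')[165:305,115:365]
cv2.imwrite('pics/crop1.png',cv2.resize(im,None,fx=3.2,fy=3.2,interpolation=cv2.INTER_CUBIC))
```

```text
(no output)
```

View pics/crop1.png

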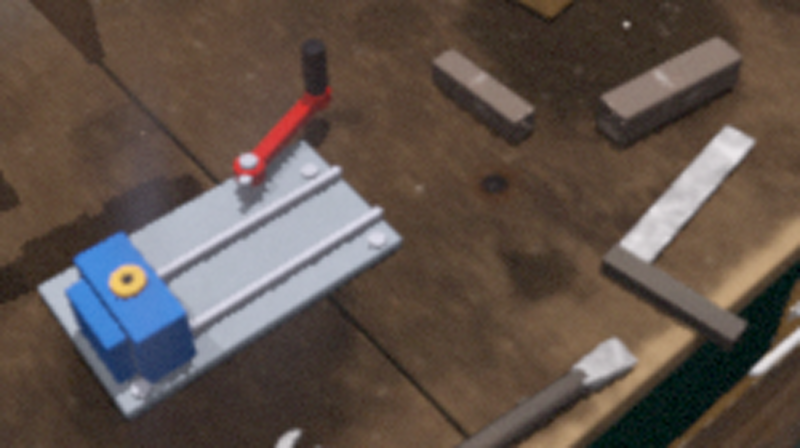

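The crop confirms it: the larger bar's top face has crop corners (600,97), (625,117), (742,60) and (720,38). The jig plate's corners are (40,288), (128,405), (402,238) and (303,142).

Run:
```python
from h import *
f=lambda l:[(115+x/3.2,165+y/3.2) for x,y in l]
b=px2w('scene',f([(600,97),(625,117),(742,60),(720,38)]),30); print(b.round(0),b.mean(0))
j=px2w('scene',f([(40,288),(128,403),(402,238),(303,142)]),10); print(j.round(0),j.mean(0))
for a in(b,j):
  e=a[2]-a[1]+a[3]-a[0];print('dir',np.degrees(np.arctan2(e[1],e[0])),np.linalg.norm(e)/2,np.linalg.norm(a[1]-a[0]))
print('pivot,knob',px2w('scene',f([(247,160)]),40),px2w('scene',f([(315,44)]),79))
o=ctrl.get_obs();print(R.from_rotvec(o['orientation']).as_matrix().round(3))
```

```text
[[ 450. -148.   30.]
 [ 424. -146.   30.]
 [ 405. -259.   30.]
 [ 432. -267.   30.]] [ 427.80376245 -205.06019056   30.        ]
[[583. 242.  10.]
 [472. 243.  10.]
 [458.  38.  10.]
 [574.  35.  10.]] [521.9965282  139.47502557  10.        ]
dir -98.79613111874436 117.36594244217575 26.122740115473952
dir -93.1601303399543 206.4270782788288 111.23043138606408
pivot,knob [[562.42064162  89.08394312  40.        ]] [[590.26233178   5.91660241  79.        ]]
[[-0.967  0.254 -0.   ]
 [ 0.254  0.967 -0.001]
 [ 0.    -0.001 -1.   ]]
```

```bash
A='[-1,-1,0,0,0,1,-1]'; python3 -m inch '[[-1,-1,0,0,0,1,-1],[-1,-1,0,0,0,1,-1],[-1,-1,0,0,0,1,-1],[-1,-1,0,0,0,1,-1],[-1,-1,0,0,0,1,-1],[-1,-1,0,0,0,1,-1]]'
python3 -m inch '[[-1,0.1,0,0,0,0.87,-1],[-1,0.1,0,0,0,0.87,-1],[-1,0.1,0,0,0,0.87,-1],[-1,0.1,0,0,0,0.87,-1],[-1,0.1,0,0,0,0.87,-1]]'
python3 -m inch '[[-1,1,0,0,0,0,-1],[-1,1,0,0,0,0,-1],[-1,1,0,0,0,0,-1],[-1,1,0,0,0,0,-1],[-1,1,0,0,0,0,-1],[-1,1,0,0,0,0,-1]]'
python3 - <<'E'
from h import *
import pickle
o,im=snap('wrist','w1.png');pickle.dump(o,open('w1.pkl','wb'));print(o['ee_pos'],R.from_rotvec(o['orientation']).as_matrix().round(3))
E
```

```text
t: 0.85
ee_pos: [265.6, 422.0, 222.7]
orientation: [-1.561, -2.726, -0.001]
ft_force: [0.3, 0.1, -0.4]
width: 87.9
grasp_force: 0.0
t: 1.48
ee_pos: [354.3, 300.2, 222.6]
orientation: [-2.383, -2.047, -0.0]
ft_force: [-0.3, 0.3, -0.0]
width: 87.8
grasp_force: 0.0
t: 2.22
ee_pos: [478.8, 129.2, 222.4]
orientation: [-2.383, -2.046, 0.001]
ft_force: [0.6, -0.3, 1.3]
width: 88.0
grasp_force: 0.0
[478.84218166 129.1553521  222.42567095] [[ 0.151  0.989 -0.001]
 [ 0.989 -0.151  0.   ]
 [ 0.    -0.001 -1.   ]]
```

View pics/w1.png

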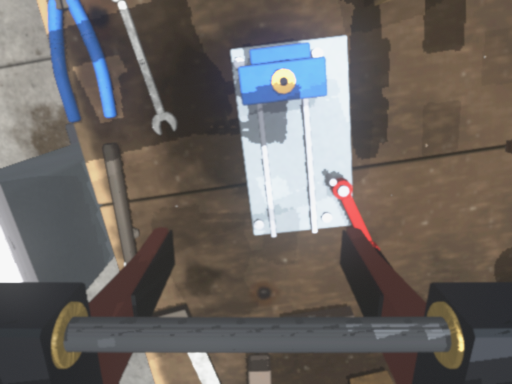

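The wrist view shows the jig clearly: plate corners at (231,48), (346,36), (353,227) and (253,235), rail ends at (273,236) and (315,231), pivot at (343,190).

Run:
```python
from h import *
import pickle
o=pickle.load(open('w1.pkl','rb'))
j=px2w('wrist',[(231,48),(346,36),(353,227),(253,235)],8,o);print(j.round(0),j.mean(0),[np.linalg.norm(j[i]-j[i-1]).round() for i in range(4)])
r=px2w('wrist',[(261,106),(306,101),(273,236),(315,231)],20,o);print(r.round(0))
m0=(r[0]+r[1])/2;m1=(r[2]+r[3])/2;d=m0-m1;print('rails dir',np.degrees(np.arctan2(d[1],d[0])),'mouth',m1)
e=j[0]+j[1]-j[2]-j[3];print('plate dir',np.degrees(np.arctan2(e[1],e[0])))
print('pivot',px2w('wrist',[(343,190)],38,o))
```

```text
[[471. 249.   8.]
 [589. 243.   8.]
 [581.  31.   8.]
 [461.  39.   8.]] [525.47250173 140.34326056   8.        ] [np.float64(211.0), np.float64(118.0), np.float64(212.0), np.float64(120.0)]
[[493. 188.  20.]
 [540. 186.  20.]
 [485.  39.  20.]
 [534.  38.  20.]]
rails dir 87.34827657021705 mouth [509.50890074  38.80843907  20.        ]
plate dir 87.58923986951817
pivot [[566.35752767  89.70753433  38.        ]]
```

```bash
python3 -m inch '[[-0.95,-0.02,0,0,0,0,-1],[-0.95,-0.02,0,0,0,0,-1],[-0.95,-0.02,0,0,0,0,-1]]' | head -2
python3 -m inch '[[-0.95,-0.02,0,0,0,0,-1],[-0.95,-0.02,0,0,0,0,-1],[-0.95,-0.02,0,0,0,0,-1],[-0.95,-0.02,0,0,0,0,-1],[-0.95,-0.02,0,0,0,0,-1]]'
python3 - <<'E'
from h import *
import pickle
o,im=snap('wrist','w2.png');pickle.dump(o,open('w2.pkl','wb'));print(o['ee_pos'],R.from_rotvec(o['orientation']).as_matrix().round(3))
E
```

```text
t: 2.65
ee_pos: [453.3, -13.3, 222.7]
t: 3.28
ee_pos: [429.7, -151.3, 222.7]
orientation: [-2.384, -2.045, -0.0]
ft_force: [0.4, 0.2, 0.9]
width: 87.7
grasp_force: 0.0
[ 429.69135278 -151.27817034  222.66540112] [[ 0.152  0.988 -0.   ]
 [ 0.988 -0.152  0.   ]
 [ 0.    -0.    -1.   ]]
```

View pics/w2.png

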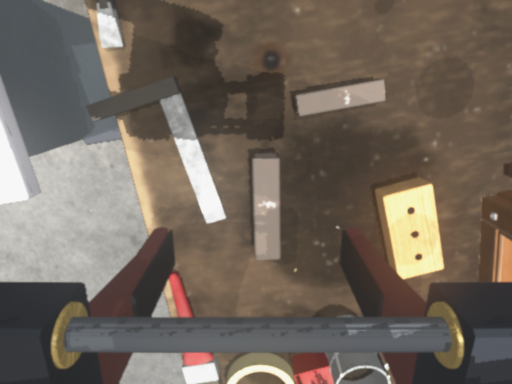

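The bar lies upright in view, with top-face corners (252,158), (279,158), (280,259) and (254,259).

Run:
```python
from h import *
import pickle
o=pickle.load(open('w2.pkl','rb'))
b=px2w('wrist',[(252,158),(279,158),(280,259),(254,259)],30,o);c=b.mean(0);e=b[0]+b[1]-b[2]-b[3]
print(b.round(0),c,np.degrees(np.arctan2(e[1],e[0])),np.linalg.norm(e)/2)
print(rows([c[0],c[1],12.5]))
```

```text
[[ 427. -143.   30.]
 [ 455. -148.   30.]
 [ 440. -267.   30.]
 [ 410. -262.   30.]] [ 432.86507959 -205.03993158   30.        ] 82.49102010985847 119.75119206898201
[-0.35194439  0.07526908  1.40102636]
```

```bash
python3 -m inch '[[-0.35,0.075,0.2,0,0,-0.03,-1],[-0.35,0.075,0.6,0,0,-0.03,-1],[-0.35,0.075,1,0,0,-0.03,-1],[-0.35,0.075,1,0,0,-0.03,-1]]'
python3 -m inch '[[0,0,0.2,0,0,0,-1],[0,0,0.4,0,0,0,-1],[0,0,0.4,0,0,0,-1],[0,0,0.4,0,0,0,-1],[0,0,0.4,0,0,0,1],[0,0,0.4,0,0,0,1],[0,0,0.4,0,0,0,1],[0,0,0.4,0,0,0,1],[0,0,0.4,0,0,0,1],[0,0,0.4,0,0,0,1]]'
```

```text
t: 3.82
ee_pos: [429.5, -203.5, 68.9]
orientation: [-2.353, -2.067, 0.006]
ft_force: [-0.2, 0.2, 0.2]
width: 87.7
grasp_force: 0.0
t: 5.08
ee_pos: [432.5, -206.2, 12.6]
orientation: [-2.362, -2.071, 0.0]
ft_force: [-0.9, 0.5, 2.3]
width: 31.3
grasp_force: 2.1
```

```bash
python3 -m inch '[[0,0,0,0,0,0,1],[0,0,0,0,0,0,1],[0,0,0,0,0,0,1],[0,0,-0.2,0,0,0,1],[0,0,-0.5,0,0,0,1],[0,0,-0.8,0,0,0,1],[0,0,-0.8,0,0,0,1]]'
python3 - <<'E'
from h import *
o=ctrl.get_obs();M=R.from_rotvec(o['orientation']).as_matrix();print(np.degrees(np.arctan2(M[1,0],M[0,0])))
print(rows([512.8,106.5,120]))
E
```

```text
t: 5.95
ee_pos: [434.6, -207.2, 135.3]
orientation: [2.358, 2.067, 0.004]
ft_force: [1.2, 0.6, -2.7]
width: 30.0
grasp_force: 30.0
82.48758659268046
[2.14175353 0.24300869 0.09887019]
```

```bash
python3 -m inch '[[0.4,0.1,0,0,0,0,1],[0.8,0.12,0,0,0,0,1],[1,0.12,0,0,0,0,1],[1,0.12,0,0,0,0,1]]'|head -2
python3 -m inch '[[0.4,0.1,0,0,0,-0.11,1],[0.8,0.12,0,0,0,-0.11,1],[1,0.12,0,0,0,-0.11,1],[1,0.12,0,0,0,-0.11,1],[1,0.12,0,0,0,-0.11,1]]'
python3 - <<'E'
from h import *
o,im=snap('wrist','w3.png');M=R.from_rotvec(o['orientation']).as_matrix();print(np.degrees(np.arctan2(M[1,0],M[0,0])))
import pickle;pickle.dump(o,open('w3.pkl','wb'))
print(rows([512.8,106.5,30]))
E
```

```text
t: 6.45
ee_pos: [469.0, -58.0, 130.9]
t: 7.08
ee_pos: [506.7, 85.3, 131.7]
orientation: [-2.27, -2.17, 0.003]
ft_force: [1.1, -0.1, -3.5]
width: 29.7
grasp_force: 30.0
87.41591576397936
[0.14477574 0.03407459 0.67933493]
```

View pics/w3.png

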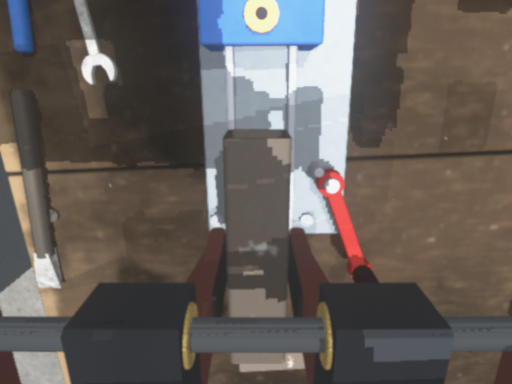

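The rails show at columns of about 230 and 293 above the held offcut, parallel to it. I'll measure them from brightness profiles.

Run:
```python
from h import *
import pickle
o=pickle.load(open('w3.pkl','rb'));im=cv2.imread('pics/w3.png',0)
for r in(60,75,115):print(r,im[r,218:306].tolist())
```

```text
60 [121, 121, 121, 120, 122, 124, 138, 184, 225, 237, 240, 241, 241, 237, 219, 185, 188, 207, 212, 213, 214, 214, 214, 214, 214, 215, 214, 214, 215, 215, 214, 214, 214, 214, 214, 214, 214, 214, 214, 213, 213, 213, 212, 212, 213, 214, 214, 215, 216, 215, 215, 215, 216, 216, 217, 217, 217, 217, 217, 217, 217, 217, 217, 217, 217, 216, 217, 217, 211, 178, 155, 199, 233, 241, 242, 242, 241, 234, 216, 208, 215, 217, 218, 218, 219, 220, 220, 220]
75 [156, 156, 156, 156, 156, 156, 154, 152, 162, 179, 188, 192, 207, 231, 236, 216, 201, 220, 225, 226, 225, 226, 226, 226, 226, 226, 226, 230, 234, 235, 235, 234, 234, 234, 235, 235, 235, 235, 236, 236, 236, 236, 236, 236, 236, 236, 236, 237, 236, 236, 235, 235, 235, 235, 235, 235, 235, 236, 236, 236, 236, 237, 236, 236, 237, 237, 233, 211, 160, 134, 164, 225, 244, 246, 247, 247, 246, 245, 242, 238, 237, 237, 237, 238, 238, 238, 238, 238]
115 [155, 156, 156, 156, 156, 156, 156, 154, 152, 158, 174, 184, 188, 190, 190, 177, 151, 142, 152, 156, 157, 157, 156, 157, 157, 154, 151, 150, 149, 150, 150, 151, 151, 152, 151, 151, 150, 146, 140, 138, 139, 138, 137, 138, 137, 137, 137, 138, 139, 154, 195, 221, 225, 224, 224, 224, 225, 225, 226, 226, 226, 225, 225, 221, 194, 153, 136, 124, 112, 114, 135, 157, 166, 168, 168, 164, 158, 149, 143, 142, 142, 142, 142, 143, 142, 141, 141, 141]
```

Run:
```python
from h import *
import pickle
o=pickle.load(open('w3.pkl','rb'))
a=px2w('wrist',[(232.8,60),(288.8,60),(234,115),(288.2,115)],20,o);print(a.round(1))
m=[(a[0]+a[1])/2,(a[2]+a[3])/2];d=m[0]-m[1];print(m,np.degrees(np.arctan2(d[1],d[0])))
b=px2w('wrist',[(225,137),(290,137)],o['ee_pos'][2]-12.6+30,o);print('bar front top',b)
print('bar pred',R.from_rotvec(o['orientation']).as_matrix()@[60,0,0]+o['ee_pos'])
```

```text
[[494.  185.6  20. ]
 [536.1 183.7  20. ]
 [492.3 145.   20. ]
 [534.9 143.1  20. ]]
[array([515.06311588, 184.69204859,  20.        ]), array([513.58163257, 144.03169525,  20.        ])] 87.91331844317996
bar front top [[497.16390258 147.36835592 149.07807913]
 [524.67350675 146.12502016 149.07807913]]
bar pred [509.44575365 145.25222137 131.63506824]
```

```bash
python3 -m inch '[[0.145,0.025,0,0,0,0,1],[0.145,0.025,0.3,0,0,0,1],[0.145,0.025,0.58,0,0,0,1],[0.145,0.025,0.66,0,0,0,1],[0.145,0.025,0.66,0,0,0,1],[0.145,0.025,0.66,0,0,0,1]]'
python3 - <<'E'
from h import *
print(rows([511.5,106.5,23]))
E
```

```text
t: 7.88
ee_pos: [513.4, 107.9, 35.0]
orientation: [2.27, 2.17, 0.003]
ft_force: [0.4, 0.3, -2.6]
width: 30.2
grasp_force: 30.0
[-0.00961243 -0.01229847  0.08001331]
```

```bash
python3 -m inch '[[0,-0.01,0,0,0,0,1],[0,-0.01,0.03,0,0,0,1],[0,-0.01,0.06,0,0,0,1],[0,-0.01,0.08,0,0,0,1],[0,-0.01,0.08,0,0,0,1]]'
python3 - <<'E'
from h import *
snap('wrist','w4.png');
E
```

```text
t: 8.5
ee_pos: [510.6, 108.1, 22.5]
orientation: [-2.27, -2.171, 0.0]
ft_force: [-4.8, -0.6, 11.9]
width: 29.8
grasp_force: 30.0
```

View pics/w4.png

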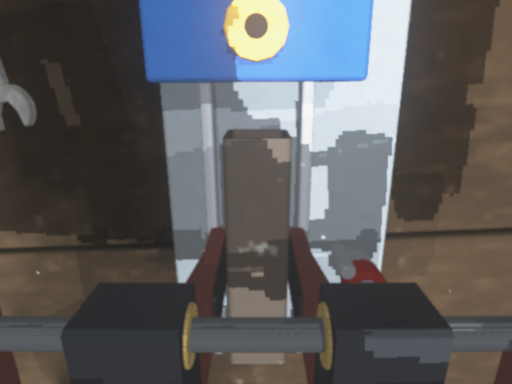

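The bar sits between the rails, on the floor and aligned. Sliding it in.

```bash
python3 -m inch '[[0.05,0,-0.003,0,0,0,1],[0.12,0,-0.003,0,0,0,1],[0.2,0,-0.003,0,0,0,1],[0.28,0,-0.003,0,0,0,1],[0.34,0,-0.003,0,0,0,1],[0.34,0,-0.003,0,0,0,1]]'
python3 -m inch '[[0.01,0,0,0,0,0,1],[0.02,0,0,0,0,0,1],[0.02,0,0,0,0,0,1]]'
```

```text
t: 9.3
ee_pos: [513.6, 160.4, 22.5]
orientation: [2.27, 2.172, 0.002]
ft_force: [-1.4, 3.7, 6.4]
width: 29.8
grasp_force: 30.0
t: 9.68
ee_pos: [513.6, 162.2, 22.5]
orientation: [2.269, 2.171, 0.001]
ft_force: [-2.1, -3.9, 6.7]
width: 29.4
grasp_force: 30.0
```

```bash
python3 -m inch '[[0.01,0,0,0,0,0,1],[0.02,0,0,0,0,0,1],[0.02,0,0,0,0,0,1]]'; python3 -m inch '[[0.01,0,0,0,0,0,1],[0.02,0,0,0,0,0,1],[0.02,0,0,0,0,0,1]]'
```

```text
t: 10.05
ee_pos: [513.7, 165.1, 22.5]
orientation: [2.27, 2.171, 0.0]
ft_force: [-0.6, -4.7, 7.3]
width: 29.6
grasp_force: 30.0
t: 10.42
ee_pos: [513.7, 166.2, 22.5]
orientation: [2.268, 2.171, -0.003]
ft_force: [2.0, -16.7, 8.9]
width: 29.8
grasp_force: 30.0
```

```bash
python3 -m inch '[[0.01,0,0,0,0,0,1],[0.015,0,0,0,0,0,1],[0.015,0,0,0,0,0,1],[0.015,0,0,0,0,0,1]]'
python3 - <<'E'
from h import *
o=ctrl.get_obs();print((np.array(o['ee_pos'])-[514.3,141.5,0])@[.044,.999,0])
E
```

```text
t: 10.92
ee_pos: [513.6, 166.6, 22.5]
orientation: [2.267, 2.171, -0.006]
ft_force: [3.3, -29.0, 11.3]
width: 29.5
grasp_force: 30.0
25.018580270611263
```

```bash
python3 -m inch '[[0,0,0,0,0,0,-0.1],[0,0,0,0,0,0,-0.1],[0,0,0,0,0,0,-0.1],[0,0,-0.2,0,0,0,-0.1],[0,0,-0.6,0,0,0,-0.1],[0,0,-0.9,0,0,0,-0.1],[0,0,-0.9,0,0,0,-0.1]]'
python3 - <<'E'
from h import *
import pickle
for f,pv,ar in(('w3',(333,185),(360,265)),('w1',(343,190),(374,244))):
  o=pickle.load(open(f+'.pkl','rb'));a=px2w('wrist',[pv,ar],36,o);d=a[1]-a[0];print(a,np.degrees(np.arctan2(d[1],d[0])))
o,im=snap('scene','s2.png')
cv2.imwrite('pics/s2c.png',cv2.resize(im[150:310,100:300,::-1],None,fx=3,fy=3,interpolation=cv2.INTER_CUBIC))
print(rows([590,6.8,130]))
E
```

```text
t: 11.8
ee_pos: [515.8, 171.5, 160.6]
orientation: [2.268, 2.17, 0.01]
ft_force: [-0.1, -0.5, -0.1]
width: 48.6
grasp_force: 0.0
[[567.82778508  88.84642481  36.        ]
 [592.40821541  16.51916043  36.        ]] -71.22966416945661
[[566.8812697   88.86895271  36.        ]
 [596.67277903  19.65322606  36.        ]] -66.71221530427373
[-1.07182635  0.55153258  0.19078658]
```

View pics/s2c.png

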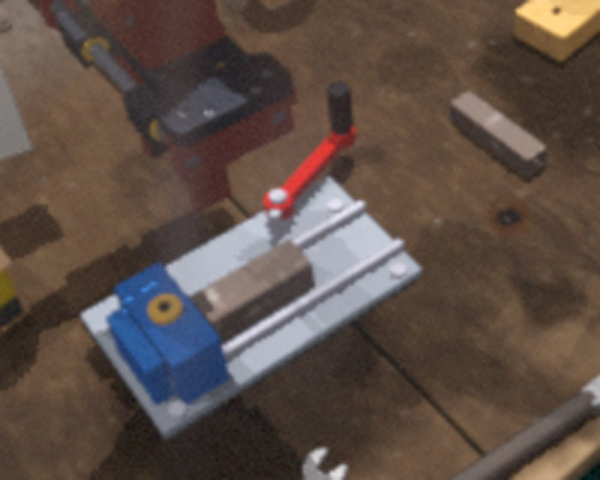

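The offcut is fully under the bridge, and the latch knob is at about (213,180) in the scene picture. Going to the knob.

```bash
python3 -m inch '[[-0.3,0.2,0,0,0,0,-0.1],[-0.7,0.5,0.1,0,0,0,-0.1],[-1,0.57,0.2,0,0,0,-0.1],[-1,0.57,0.2,0,0,0,-0.1],[-1,0.57,0.2,0,0,0,-0.1]]'
python3 - <<'E'
from h import *
o,im=snap('wrist','w5.png')
print(rows([593.8,8,48]))
E
```

```text
t: 12.48
ee_pos: [591.0, 16.9, 125.5]
orientation: [-2.27, -2.169, 0.003]
ft_force: [-0.3, 0.3, -0.0]
width: 48.2
grasp_force: 0.0
[-0.06263887  0.02082403  0.52079841]
```

View pics/w5.png

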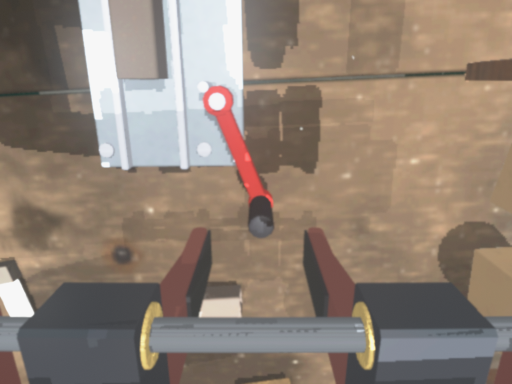

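The knob top is at (261,226), between the fingers' lines.

Run:
```python
from h import *
k=px2w('wrist',[(261,226)],79)[0];pv=px2w('wrist',[(217,101)],38)[0];d=k-pv;print(k,pv,np.hypot(d[0],d[1]),np.degrees(np.arctan2(d[1],d[0])))
print(rows([k[0],k[1],48]))
```

```text
[594.62768606   9.83359552  79.        ] [566.97432573  89.62862177  38.        ] 84.45090023618876 -70.88598868119647
[-0.05018273  0.02579567  0.52078993]
```

```bash
python3 -m inch '[[-0.05,0.025,0.1,0,0,0,-0.1],[-0.05,0.025,0.35,0,0,0,-0.1],[-0.05,0.025,0.52,0,0,0,-0.1],[-0.05,0.025,0.52,0,0,0,-0.1],[-0.05,0.025,0.52,0,0,0,1],[-0.05,0.025,0.52,0,0,0,1],[-0.05,0.025,0.52,0,0,0,1],[-0.05,0.025,0.52,0,0,0,1],[-0.05,0.025,0.52,0,0,0,1]]'
python3 - <<'E'
from h import *
o=ctrl.get_obs();p=np.array(o['ee_pos']);pv=np.array([567,89.])
r=p[:2]-pv;a0=np.arctan2(r[1],r[0]);print(np.degrees(a0),np.hypot(*r))
M=R.from_rotvec(o['orientation']).as_matrix();print(np.degrees(np.arctan2(M[1,0],M[0,0])))
end=np.radians(177.5-360)
for a in np.linspace(a0,end,13):
  t=np.r_[pv+np.hypot(*r)*np.array([np.cos(a),np.sin(a)]),p[2]]
  print(np.degrees(a).round(),t.round(),(M.T@(t-p)/150).round(3))
E
```

```text
t: 13.65
ee_pos: [595.7, 9.1, 49.8]
orientation: [2.271, 2.171, 0.001]
ft_force: [-2.8, 2.1, 6.7]
width: 17.6
grasp_force: 30.0
-70.24014730429143 84.88154696428184
87.43434145493704
-70.0 [596.   9.  50.] [ 0. -0.  0.]
-80.0 [582.   6.  50.] [-0.028 -0.088 -0.   ]
-89.0 [569.   4.  50.] [-0.041 -0.179 -0.   ]
-98.0 [555.   5.  50.] [-0.04  -0.272 -0.   ]
-108.0 [541.   8.  50.] [-0.023 -0.362 -0.   ]
-117.0 [528.  13.  50.] [ 0.008 -0.449 -0.   ]
-126.0 [517.  21.  50.] [ 0.053 -0.53  -0.   ]
-136.0 [506.  30.  50.] [ 0.111 -0.602 -0.   ]
-145.0 [497.  40.  50.] [ 0.179 -0.664 -0.   ]
-154.0 [490.  52.  50.] [ 0.257 -0.714 -0.   ]
-164.0 [485.  65.  50.] [ 0.341 -0.751 -0.   ]
-173.0 [483.  79.  50.] [ 0.431 -0.773 -0.   ]
-182.0 [482.  93.  50.] [ 0.523 -0.781 -0.   ]
```

```bash
python3 -m inch '[[-0.028,-0.088,0,0,0,0,1],[-0.041,-0.179,0,0,0,0,1],[-0.04,-0.272,0,0,0,0,1],[-0.023,-0.362,0,0,0,0,1],[0.008,-0.449,0,0,0,0,1],[0.053,-0.53,0,0,0,0,1],[0.053,-0.53,0,0,0,0,1]]'
python3 - <<'E'
from h import *
o=ctrl.get_obs();p=np.array(o['ee_pos']);pv=np.array([567,89.])
r=p[:2]-pv;print(np.degrees(np.arctan2(r[1],r[0])),np.hypot(*r))
M=R.from_rotvec(o['orientation']).as_matrix()
for a in(-136,-145,-154,-164,-173,-179,-183):
  a=np.radians(a);t=np.r_[pv+84.9*np.array([np.cos(a),np.sin(a)]),p[2]]
  print(t.round(),(M.T@(t-p)/150).round(3))
E
```

```text
t: 14.52
ee_pos: [516.4, 20.3, 49.6]
orientation: [2.27, 2.171, 0.001]
ft_force: [-1.7, -1.4, 4.4]
width: 17.1
grasp_force: 30.0
-126.40792961857359 85.3308175418241
[506.  30.  50.] [ 0.062 -0.072 -0.   ]
[497.  40.  50.] [ 0.127 -0.132 -0.   ]
[491.  52.  50.] [ 0.202 -0.18  -0.   ]
[485.  66.  50.] [ 0.292 -0.22  -0.   ]
[483.  79.  50.] [ 0.378 -0.241 -0.   ]
[482.  88.  50.] [ 0.437 -0.248 -0.   ]
[482.  93.  50.] [ 0.477 -0.249 -0.   ]
```

```bash
python3 -m inch '[[0.062,-0.072,0,0,0,0,1],[0.127,-0.132,0,0,0,0,1],[0.2,-0.18,0,0,0,0,1],[0.29,-0.22,0,0,0,0,1],[0.378,-0.241,0,0,0,0,1],[0.437,-0.248,0,0,0,0,1],[0.477,-0.249,0,0,0,0,1],[0.477,-0.249,0,0,0,0,1],[0.477,-0.249,0,0,0,0,1]]'
python3 -m inch '[[0.01,0,0,0,0,0,1],[0.02,0,0,0,0,0,1],[0.02,0,0,0,0,0,1]]'
```

```text
t: 15.65
ee_pos: [480.7, 93.4, 49.2]
orientation: [-2.269, -2.17, 0.005]
ft_force: [-5.7, 0.7, 9.7]
width: 17.5
grasp_force: 30.0
t: 16.02
ee_pos: [480.6, 95.9, 49.2]
orientation: [-2.269, -2.17, 0.006]
ft_force: [-5.9, -2.6, 10.5]
width: 17.2
grasp_force: 30.0
```

```bash
python3 -m inch '[[0.01,0,0,0,0,0,1],[0.02,0,0,0,0,0,1],[0.02,0,0,0,0,0,1]]'; python3 -m inch '[[0.01,0,0,0,0,0,1],[0.02,0,0,0,0,0,1],[0.02,0,0,0,0,0,1]]'
```

```text
t: 16.4
ee_pos: [480.7, 98.9, 49.2]
orientation: [-2.269, -2.17, 0.006]
ft_force: [-6.5, -2.5, 10.1]
width: 17.4
grasp_force: 30.0
t: 16.77
ee_pos: [480.7, 101.1, 49.1]
orientation: [-2.269, -2.171, 0.008]
ft_force: [-5.5, -9.0, 11.9]
width: 17.2
grasp_force: 30.0
```

Run:
```python
from h import *
o,im=snap('scene','s3.png');o,b=snap('wrist','w6.png')
a=cv2.resize(im[170:310,110:270],(480,420),interpolation=cv2.INTER_CUBIC)
b=cv2.resize(b[:,150:360],(320,420)) if 0 else cv2.resize(b[60:384,140:380],(311,420))
cv2.imwrite('pics/c3.png',np.hstack([a,b])[:,:,::-1])
```

```text
(no output)
```

View pics/c3.png

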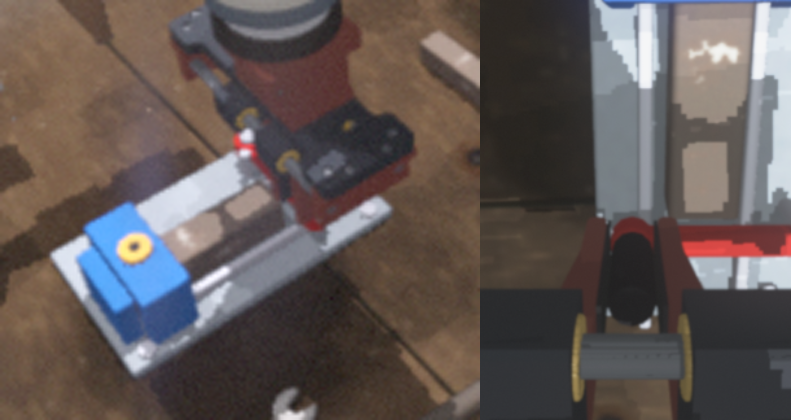

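Run:
```python
from h import *
im=cv2.imread('pics/w6.png').astype(int)
m=(im[...,2]>150)&(im[...,1]<80)
pts=[]
for u in range(305,420,8):
  v=np.where(m[:,u])[0]; v=v[(v>200)&(v<300)]
  if len(v):pts.append((u,v.min(),v.max()))
print(pts)
up=px2w('wrist',[(u,a) for u,a,b in pts],34);lo=px2w('wrist',[(u,b) for u,a,b in pts],34)
print(up.round(1)[:,:2].tolist());print(lo.round(1)[:,:2].tolist())
```

```text
[(305, np.int64(246), np.int64(256)), (313, np.int64(246), np.int64(256)), (321, np.int64(245), np.int64(256)), (329, np.int64(245), np.int64(256)), (337, np.int64(248), np.int64(257)), (345, np.int64(247), np.int64(256)), (353, np.int64(250), np.int64(256)), (361, np.int64(256), np.int64(256)), (369, np.int64(256), np.int64(256)), (377, np.int64(241), np.int64(247)), (401, np.int64(234), np.int64(241)), (409, np.int64(233), np.int64(240)), (417, np.int64(236), np.int64(236))]
[[509.0, 93.8], [513.6, 93.6], [518.2, 94.0], [522.8, 93.8], [527.4, 91.7], [532.0, 92.2], [536.7, 90.0], [541.5, 85.9], [546.1, 85.7], [550.2, 95.2], [563.5, 99.0], [568.0, 99.4], [572.8, 97.3]]
[[509.0, 87.4], [513.7, 87.2], [518.3, 87.0], [522.9, 86.8], [527.6, 85.9], [532.2, 86.4], [536.8, 86.2], [541.5, 85.9], [546.1, 85.7], [550.4, 91.3], [563.9, 94.5], [568.4, 95.0], [572.8, 97.3]]
```

The arm edge runs at 177.4°, against 177.5° for the jig's y axis, so the latch is shut and the pads slid a little on the knob. Releasing, rising and checking.

```bash
python3 -m inch '[[0,0,0,0,0,0,-0.1],[0,0,0,0,0,0,-0.1],[0,0,0,0,0,0,-0.1],[0,0,-0.2,0,0,0,-0.1],[0,0,-0.6,0,0,0,-0.1],[-0.3,0,-0.9,0,0,0,-0.1],[-0.3,0,-0.9,0,0,0,-0.1],[-0.3,0,-0.9,0,0,0,-0.1]]'
python3 - <<'E'
from h import *
o,im=snap('wrist','w7.png');import pickle;pickle.dump(o,open('w7.pkl','wb'))
E
```

```text
t: 17.88
ee_pos: [480.5, 57.7, 183.7]
orientation: [-2.271, -2.17, 0.0]
ft_force: [-0.2, -1.0, -0.2]
width: 48.6
grasp_force: 0.0
```

View pics/w7.png

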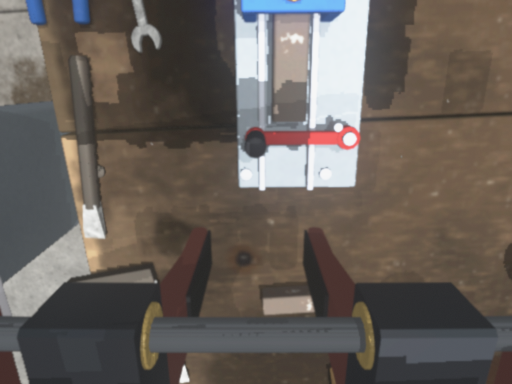

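Run:
```python
from h import *
import pickle
o=pickle.load(open('w7.pkl','rb'))
a=px2w('wrist',[(349,139)],38,o)[0];k=px2w('wrist',[(256,146)],79,o)[0];e=px2w('wrist',[(291,122)],40,o)[0]
d=k-a;print(a,k,np.degrees(np.arctan2(d[1],d[0])),np.hypot(*d[:2]),'rear jig x',(e-[514.3,141.5,0])@[.044,.999,0])
b=px2w('wrist',[(275,134),(325,133),(275,145),(325,144)],34,o);print(b.round(1).tolist())
```

```text
[566.24563717  88.56977179  38.        ] [482.44521365  93.3634694   79.        ] 176.72603513021795 83.93742026077064 rear jig x -35.155099689145224
[[499.7, 95.5, 34.0], [545.2, 94.4, 34.0], [499.4, 85.4, 34.0], [545.4, 84.3, 34.0]]
```

```bash
python3 -c "
from workcell import ctrl
print(ctrl.close_job())"
```

```text
the job is handed in; nothing more can be done
None
```

I handed the job in at about 18 s: the offcut is home against the end stop (rear face measured at jig x −35 mm), the red latch is shut across the channel behind it, and the gripper is open and clear of everything.

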